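# Stand the check weight on the hidden brace of a springy cover

### The arm

A 6-joint arm with a two-finger parallel gripper is mounted at the origin on a cart in front of the work surface, level with it; the furniture and walls round the work are solid. World frame = base frame: x ahead of the robot, y to its left, z up, the work surface at z = 0. Lengths are in mm, angles in rad, forces in N, time in s.
With the tool pointing down it reaches from about 300 to 775 mm from the base axis. Payload 14.6 kg.
Tool frame: the origin (TCP) lies between the finger pads; the fingertips stand manip.tip_reach ahead of it and the grasp point (between the pads) lies 5 mm behind it (manip.tip_reach is the distance from the TCP to the fingertips, in mm); z points along the fingers, y is the line along which they close (so a half turn about z gives the same grasp; the last joint's range is limited). The gripper opens to 94 mm and grips with 3 to 60 N. Pads are 16 mm wide; open, the fingers measure 119 mm over their backs; the gripper's body (75 mm by 177 mm) begins 78 mm behind the grasp point.
Start: joints at [1.041, 0.3, 1.521, -0, 1.321, -0.067], TCP at [245.546, 492.134, 219.446] pointing down, gripper open.
Joint ranges: [-3.03, 3.03], [-0.79, 2.21], [0.23, 2.52], [-1.04, 4.18], [0, 3.07], [-2.55, 2.55]. Speed limits (rad/s): [2.22, 2.22, 2.57, 3.14, 3.14, 3.14].

### API

Orientations are given as [roll, pitch, yaw] about the fixed x, y, z axes, in that order (R = Rz(yaw) Ry(pitch) Rx(roll)).
In Python, from cell import manip gives the robot as it stands. The module is installed in compiled form; this text tells all that it offers.
- The arm moves only by the shell command python3 -m creep 'ROWS' [FORCE]. ROWS is JSON, a list of rows, each a list of 3 entries, a list of its own where there are three numbers: the opening, from -1 (shut) to 1 (fully open), then the shift along the tool's x, y, z in cm, then the turn about the tool's z in units of 5 degrees (1.0 is 5 degrees). In form: [[grip, [tx, ty, tz], roll], ...]. A call has 1 to 12 rows; each row is the pose to reach, as a shift and turn from the pose commanded when the call began, along the tool's axes at that moment; what a row does not reach only later rows make up. A row lasts 1/10 s, in which the tool goes at most 50 mm and 8.59 degrees, less where a joint would pass 70% of its speed; a pose out of reach is approached as far as the arm can. A call with a gripper value outside its range is refused whole. The fingers move at their own pace and stop on an object; FORCE is the grip in N (left out, the last holds). Time passes only in rows, so rows that repeat a pose let the fingers close. It gives the time, the measured TCP pose, the force, the opening and the grip force at its end, in the units of the state.
- manip.read_state(): the state, without advancing time (a new reading comes with each control period).
- manip.camera(name): name is "side" or "top" or "wrist"; returns the picture (420x560x3 uint8, red, green, blue); there is no depth.
- manip.camera_params(name): a dict with "fovy" (degrees; the focal length in pixels is half the picture's height over the tangent of half this angle, whatever the lens; pixels are square), "cx", "cy" (the principal point, pixels), "k1" (the pictures are not rectified: a ray, as slopes to the right and down, at radius r is drawn at 1 + k1 r^2 times it, then the intrinsics apply), "origin" and "attitude" of the camera in the world. Camera axes: x right, y down, z forward; pixel columns grow to the right and rows downward; lengths in mm; the calibration is good to about 2 mm. A picture is of the moment at which its call begins: read the wrist's pose just before it. camera_params takes no time and is no camera call; for the wrist camera it gives the pose at the moment of the call.
- manip.sign_off(): hands the job in; it is judged then, once.
The state is a dict: "clock": time; "joints": joint angles; "qd": joint speeds; "effort": joint torques, N m; "eef_pos": TCP position; "eef_rot": TCP orientation; "wrist_force": force on the tool from outside, world axes, zero at the start; "moment": the same for the moment, N m; "finger_gap": finger opening in mm; "finger_force": force on a finger pad.
Only numpy, scipy, OpenCV 4.12 (cv2) and the standard library are available. Lean on these libraries where they do the work, as an engineer would, in place of code of your own. Each camera call takes 0.05 s, during which the arm holds its last target. There are 200 camera calls.

### The job

The grey ribbed cover of the shallow box gives under load everywhere except along one brace hidden beneath it. With the closed fingertips press gently along the cover (never harder than 20 N) to feel where the brace runs, and only then pick up the steel check weight and set it down upright right over the brace, so that the cover carries it without sagging. Never let the weight sink into an unsupported part of the cover, leave the cup, the vial and the tape roll where they stand, and let go at the end.

Things in the scene. Friction and masses are not known exactly. Their poses are not given: they have to be found in the camera images.
- cover: Shallow grey box fixed to the table, 140 mm (its x) by 250 mm (its y), rim 40 mm high, with a springy cover of 22 grey low rounded ribs inside the rim. A brace under the ribs cannot be seen: a bar 24 mm wide (in y) across the whole x width, its centre anywhere from y = -65 to +65 mm. More than 20 N damages the cover. Origin: centre of the underside; z up.
- cover_top (a point): Centre of the ribbed cover at the unloaded crests, 36 mm above the box's origin, 4 mm below the rim's top; same axes. Ribs run along x; the open field is x = -52 to 52, y = -111 to 111 mm. Each rib goes straight down on its own spring (0.18 N per mm, up to 11 mm); a fingertip loads 2 to 4, so it sinks about 2 mm per newton, the weight 3 to 5 mm.
- cover_left (a point): Crest of the last rib at the +y end, 105 mm from the centre of the cover. There are 22 ribs at 10 mm pitch from y = -105 to 105 mm, the grooves between them 0.7 mm deep. Ribs over the brace stop after 0.4 mm and then give only about 0.12 mm per newton.
- check_weight: Loose steel check weight, about 0.5 kg (0.43 to 0.57), standing on the table left or right of the box: a plain cylinder 44 mm across and 38 mm high, a neck 17 mm across, and on top a gripping knob 24 mm across from 48 to 68 mm above the underside. Origin: centre of the underside; z up along its axis.
- specimen_cup: Bystander: lidded specimen cup, 61 mm across, 66 mm high, standing on the table on the other side of the box from the weight. Origin: centre of the underside.
- tape_roll: Bystander: roll of surgical tape lying flat, 58 mm across, 25 mm high, behind the box. Origin: centre of the underside.
- vial: Bystander: small brown vial, 23 mm across, 46 mm high, behind the box to the right. Origin: centre of the underside.

How it is judged:
By the outcome, as a careful person would: the job done as asked, in the order asked, and still so for the second after the job is handed in, with the robot touching nothing.
It also fails if it takes over 61 s, if anything falls off the work surface, if the arm or the gripper's body presses on something with over 40 N, if the wrist force passes 120 N, or if a joint passes its speed limit or range.

## Working session

There is one attempt and no reset: what is moved stays moved. The work goes in short steps, Python scripts to look and compute and a shell command to move; the robot and the scene stay as the last step left them, time stands still between calls to the robot, and variables do not carry over. Pictures are saved under pics/ and viewed, at most 10 in all, crops included, and the job is handed in when it is done.

```bash
mkdir -p pics; ls; python3 - <<'E'
from cell import manip
import cv2
print(manip.read_state(), manip.tip_reach)
for n in("top","side"):
    cv2.imwrite(f"pics/{n}0.png",manip.camera(n)[:,:,::-1]); print(n,manip.camera_params(n))
print(manip.camera_params("wrist"))
E
```

```text
pics
{'clock': 0.0, 'joints': array([ 1.04137555e+00,  3.00452322e-01,  1.52159832e+00, -3.42077533e-05,
        1.32067388e+00, -6.66235655e-02]), 'qd': array([-0.00204867, -0.00142822, -0.00016702,  0.00091162,  0.00035579,
        0.00011444]), 'effort': array([ 9.24946153e-05, -5.31798184e+01, -3.52744710e+01,  7.07867648e-02,
        2.43159255e-02, -1.38384867e-04]), 'eef_pos': array([245.44546356, 491.91867432, 218.88932201]), 'eef_rot': array([-3.14046108e+00, -4.22936838e-05,  2.67880390e+00]), 'wrist_force': array([-1.56942244, -0.09848432,  0.42939801]), 'moment': array([ 0.06314635, -0.03307443,  0.05841151]), 'finger_force': 0.0, 'finger_gap': 94.15685745059976} 14.0
top {'fovy': 47.68711288788353, 'cx': 273.6449638494532, 'cy': 206.69318381020813, 'k1': -0.009989514146445557, 'origin': array([ 388.89366366,   10.82098433, 1034.10763995]), 'attitude': array([-2.95774006e+00,  4.38498332e-04, -1.59302984e+00])}
side {'fovy': 46.52870842364014, 'cx': 271.0747486741728, 'cy': 206.62354180365426, 'k1': -0.011266970737161592, 'origin': array([ 584.09959117, -818.95201319,  693.12161541]), 'attitude': array([-2.25091470e+00, -1.90943358e-03,  3.83362321e-03])}
{'fovy': 67.02349336499461, 'cx': 281.015740075336, 'cy': 207.29843616490723, 'k1': -0.011684899934716402, 'origin': array([186.87744103, 520.95684814, 383.58781471]), 'attitude': array([ 2.91173985e+00, -1.76966311e-04,  1.10683543e+00])}
```

View pics/top0.png

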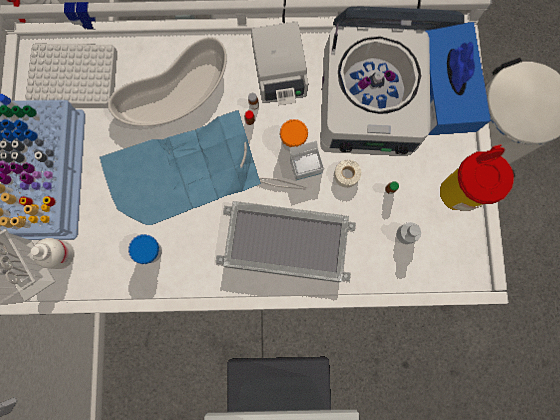

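View pics/side0.png

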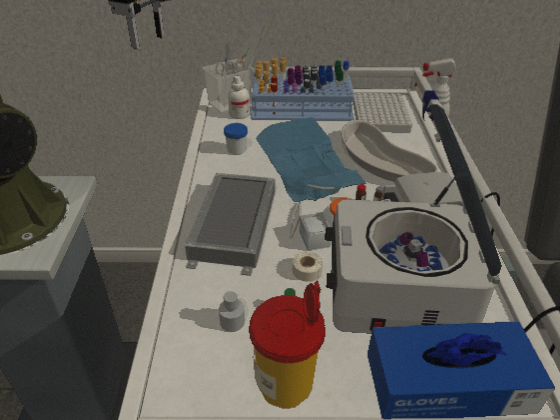

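The top view shows the box with corners near (230,205), (350,218), (342,279) and (222,263). The weight is at about (409,232), the cup at (144,249), the tape at (347,173) and the vial at (393,187). In the side view the weight is at about (232,310) and the box at about (232,215). I'll enlarge these for reading.

```bash
cat > h.py <<'E'
import numpy as np, cv2
from scipy.spatial.transform import Rotation as R
from scipy.optimize import least_squares
from cell import manip
def ray(p,uv):
    f=210/np.tan(np.radians(p["fovy"])/2)
    d=np.array([(uv[0]-p["cx"])/f,(uv[1]-p["cy"])/f]); s=d.copy()
    for _ in range(8): s=d/(1+p["k1"]*(s@s))
    return p["origin"],R.from_euler("xyz",p["attitude"]).apply([*s,1])
def atz(p,uv,z):
    o,d=ray(p,uv); return o+d*(z-o[2])/d[2]
def tri(obs):
    A=[];b=[]
    for p,uv in obs:
        o,d=ray(p,uv); d=d/np.linalg.norm(d); M=np.eye(3)-np.outer(d,d); A.append(M); b.append(M@o)
    A=np.vstack(A);b=np.hstack(b); x=np.linalg.lstsq(A,b,rcond=None)[0]
    return x,np.linalg.norm(A@x-b)
def proj(p,X):
    f=210/np.tan(np.radians(p["fovy"])/2)
    c=R.from_euler("xyz",p["attitude"]).inv().apply(np.asarray(X)-p["origin"]); s=c[:2]/c[2]
    s=s*(1+p["k1"]*(s@s)); return f*s+[p["cx"],p["cy"]]
E
python3 - <<'E'
import cv2
a=cv2.imread("pics/top0.png");b=cv2.imread("pics/side0.png")
cv2.imwrite("pics/c1.png",cv2.resize(a[190:300,210:430],None,fx=3.6,fy=3.6,interpolation=cv2.INTER_CUBIC))
cv2.imwrite("pics/c2.png",cv2.resize(b[165:345,165:345],None,fx=3.3,fy=3.3,interpolation=cv2.INTER_CUBIC))
E
```

```text
(no output)
```

View pics/c1.png

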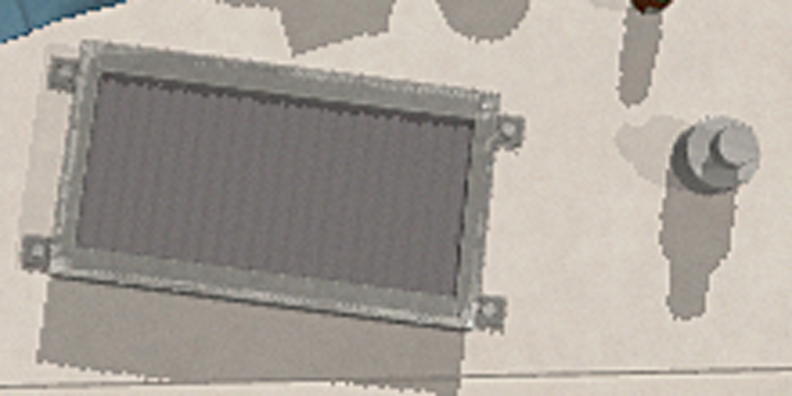

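View pics/c2.png

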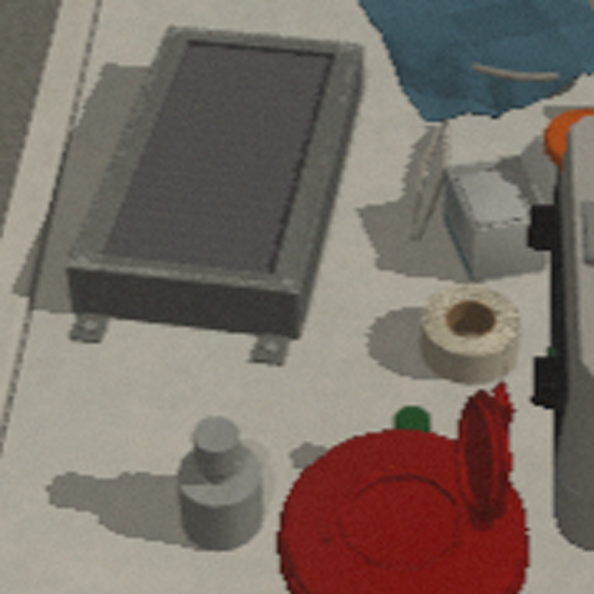

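The top crop shows the rim's top corners at about (85,43), (498,97), (469,323) and (57,270), with the knob top centred at (739,143). The side crop shows the same corners at about (362,46), (298,293), (70,267) and (175,30), with the knob top at (216,434).

```bash
python3 - <<'E'
from h import *
T,S=manip.camera_params("top"),manip.camera_params("side")
t=lambda u:((np.array(u)+.5)/3.6-.5+[210,190]); s=lambda u:((np.array(u)+.5)/3.3-.5+[165,165])
tc=[(85,43),(498,97),(469,323),(57,270)]; sc=[(362,46),(298,293),(70,267),(175,30)]
print("knob",tri([(T,t((739,143))),(S,s((216,434)))]))
for a,b in zip(tc,sc): print(tri([(T,t(a)),(S,s(b))]))
# fit box pose (x,y,yaw,z)
def c(q,hx=70,hy=125):
    r=R.from_euler("z",q[2]); return [r.apply([i*hx,j*hy,0])+[q[0],q[1],q[3]] for i,j in((1,1),(1,-1),(-1,-1),(-1,1))]
f=lambda q:np.ravel([proj(T,X)-t(a) for X,a in zip(c(q),tc)]+[proj(S,X)-s(b) for X,b in zip(c(q),sc)])
r=least_squares(f,[450,0,0,40]); print(r.x,np.round(r.fun,1))
k=tri([(T,t((739,143))),(S,s((216,434)))])[0]
st=manip.read_state();Rt=R.from_euler("xyz",st["eef_rot"]); print(Rt.as_matrix().round(3))
# bystanders rough
for n,u,z in(("cup",(144,249),66),("tape",(347,173),25),("vial",(393,187),46)): print(n,atz(T,u,z))
E
```

```text
knob (array([ 515.0183899 , -281.78576054,   66.80199008]), np.float64(0.15609318440662157))
(array([588.3009969 ,  93.39281913,  37.63988216]), np.float64(1.5604233241503944))
(array([ 550.71351635, -150.25739091,   36.72801891]), np.float64(1.861112475893031))
(array([ 417.23494158, -127.37079461,   35.41518137]), np.float64(0.86251692430209))
(array([455.55515569, 110.72231376,  38.30329055]), np.float64(3.08023011827649))
[ 5.03076237e+02 -1.75349186e+01 -1.53735863e-01  3.57425988e+01] [-0.9 -1.7  0.5 -1.7  1.6  1.5 -2.9  0.3  0.9  0.3  0.6  1.1 -1.2  0.9
 -1.7 -0.4]
[[-0.895  0.446 -0.001]
 [ 0.446  0.895 -0.001]
 [ 0.    -0.001 -1.   ]]
cup [486.99708449 273.67370154  66.        ]
tape [ 647.9368088  -155.14744044   25.        ]
vial [ 609.6295994  -248.27477593   46.        ]
```

```bash
python3 -m creep '[[-1,[-45.8,-34.1,0],14.5],[-1,[-45.8,-34.1,0],14.5],[-1,[-45.8,-34.1,0],14.5],[-1,[-45.8,-34.1,0],14.5],[-1,[-45.8,-34.1,0],14.5],[-1,[-45.8,-34.1,0],14.5],[-1,[-45.8,-34.1,0],14.5],[-1,[-45.8,-34.1,0],14.5],[-1,[-45.8,-34.1,0],14.5],[-1,[-45.8,-34.1,0],14.5],[-1,[-45.8,-34.1,0],14.5],[-1,[-45.8,-34.1,0],14.5]]' 10
python3 -m creep '[[-1,[0,0,0],0],[-1,[0,0,0],0]]'
python3 - <<'E'
from h import *
import json
p=manip.camera_params("wrist"); cv2.imwrite("pics/w1.png",manip.camera("wrist")[:,:,::-1])
s=manip.read_state();print(p,s["eef_pos"],s["eef_rot"],s["wrist_force"],s["joints"],s["clock"])
import pickle;pickle.dump(p,open("w1.pkl","wb"))
E
```

```text
clock: 1.3
eef_pos: [504.0, -20.8, 219.0]
eef_rot: [-3.141, 0.0, 1.411]
wrist_force: [-0.3, 0.9, -0.1]
finger_gap: 1.8
finger_force: 0.0
clock: 1.5
eef_pos: [502.8, -17.3, 219.1]
eef_rot: [-3.141, -0.0, 1.413]
wrist_force: [-0.9, 0.4, -0.3]
finger_gap: 0.2
finger_force: 0.0
{'fovy': 67.02349336499461, 'cx': 281.015740075336, 'cy': 207.29843616490723, 'k1': -0.011684899934716402, 'origin': array([513.43304041,  47.07764609, 383.6933828 ]), 'attitude': array([ 2.91278207e+00,  7.81896228e-04, -1.59223036e-01])} [502.73111289 -16.74098802 219.26314217] [-3.14104323e+00 -1.26958511e-04  1.41378205e+00] [-0.50717959 -0.04434265 -0.1280357 ] [-1.06193286e-01  1.95584002e-01  1.65148487e+00  1.60777884e-04
  1.29506605e+00  5.07771420e-02] 1.55
```

View pics/w1.png

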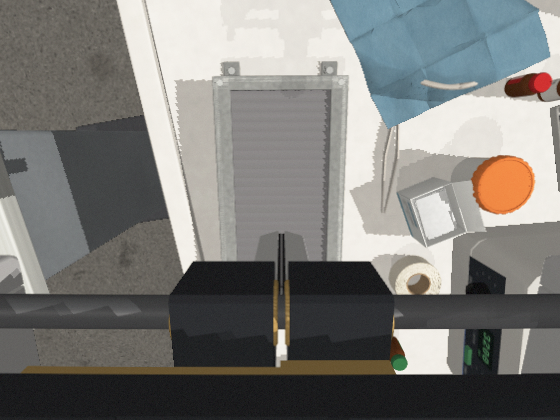

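The wrist view shows the +y end of the rim at about (215,78) and (347,76), the rim's sides running down near columns 215 and 343, and the inner field's far edge at row 89. I'll check it against the box pose.

```bash
python3 - <<'E'
from h import *
import pickle
W=pickle.load(open("w1.pkl","rb"));T,S=manip.camera_params("top"),manip.camera_params("side")
t=lambda u:((np.array(u)+.5)/3.6-.5+[210,190]); s=lambda u:((np.array(u)+.5)/3.3-.5+[165,165])
tc=[(85,43),(498,97),(469,323),(57,270)]; sc=[(362,46),(298,293),(70,267),(175,30)]
for a in((215,78),(347,76),(231,89),(330,89)): print(atz(W,a,40),atz(W,a,36))
def c(q,hx=70,hy=125):
    r=R.from_euler("z",q[2]); return [r.apply([i*hx,j*hy,0])+[q[0],q[1],q[3]] for i,j in((1,1),(1,-1),(-1,-1),(-1,1))]
f=lambda q:np.ravel([proj(T,X)-t(a) for X,a in zip(c(q),tc)]+[proj(S,X)-s(b) for X,b in zip(c(q),sc)]+[2*(proj(W,c(q)[0])-(347,76)),2*(proj(W,c(q)[3])-(215,78))])
r=least_squares(f,[450,0,0,40]); print(r.x,np.round(r.fun,1))
q=r.x; rr=R.from_euler("z",q[2])
for X in([70,125,4],[-70,125,4],[52,111,0],[-52,111,0],[0,105,0],[70,0,4],[-70,0,4]): print(X,proj(W,rr.apply(X)+[q[0],q[1],36]))
im=cv2.imread("pics/w1.png"); cv2.imwrite("pics/c3.png",cv2.resize(im[55:265,190:370],None,fx=2.8,fy=2.8,interpolation=cv2.INTER_CUBIC))
E
```

```text
[455.51797085 112.27124855  40.        ] [454.84393902 113.02998998  36.        ]
[588.48072615  92.84178685  40.        ] [589.35415217  93.37440276  36.        ]
[469.57506551  99.23037417  40.        ] [469.06463409  99.83734224  36.        ]
[569.82535726  83.12013645  40.        ] [570.48166687  83.53960906  36.        ]
[ 5.03378313e+02 -1.94131260e+01 -1.50660956e-01  3.24737830e+01] [-0.  -1.4  1.  -1.7  2.4  1.2 -1.8  0.5  0.8  1.9  0.9  2.9 -0.8  2.9
 -1.7  1.2  2.4 -0.  -2.9 -1.5]
[70, 125, 4] [349.71008818  74.6793513 ]
[-70, 125, 4] [212.03243949  75.95375201]
[52, 111, 0] [331.04754564  89.86402755]
[-52, 111, 0] [230.90253507  90.77862395]
[0, 105, 0] [281.00374326  96.35716517]
[70, 0, 4] [345.24584487 195.48546924]
[-70, 0, 4] [218.45259472 196.53222114]
```

View pics/c3.png

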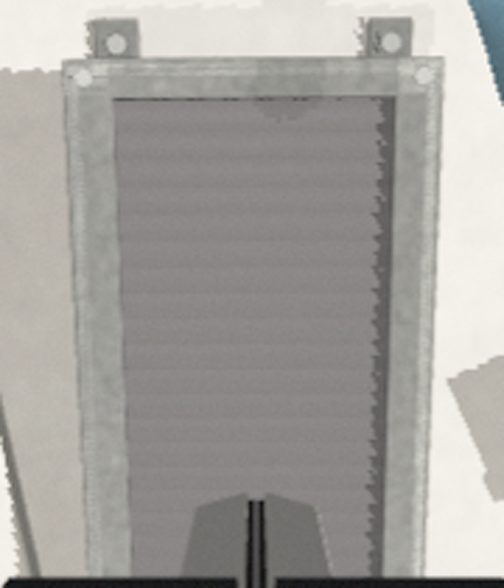

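The crop confirms the box pose: centre about (503,-18), yaw -0.15, with ribs visible across the field. I'll start probing near y = +60 with small steps.

```bash
python3 -m creep '[[-1,[5.8,0,4],0],[-1,[5.8,0,9],0],[-1,[5.8,0,13],0],[-1,[5.8,0,16],0],[-1,[5.8,0,16.6],0],[-1,[5.8,0,16.6],0],[-1,[5.8,0,16.6],0],[-1,[5.8,0,16.6],0]]'
python3 -m creep '[[-1,[0,0,0.2],0],[-1,[0,0,0.2],0],[-1,[0,0,0.2],0]]'
python3 -m creep '[[-1,[0,0,0.1],0],[-1,[0,0,0.1],0],[-1,[0,0,0.1],0]]'
python3 -m creep '[[-1,[0,0,0.1],0],[-1,[0,0,0.1],0],[-1,[0,0,0.1],0]]'
```

```text
clock: 2.35
eef_pos: [513.2, 39.9, 55.4]
eef_rot: [3.138, -0.001, 1.413]
wrist_force: [0.2, -0.4, 0.8]
finger_gap: 0.6
finger_force: 0.0
clock: 2.65
eef_pos: [512.3, 39.8, 51.7]
eef_rot: [3.141, -0.0, 1.413]
wrist_force: [-0.4, -0.1, 1.0]
finger_gap: 0.7
finger_force: 0.0
clock: 2.95
eef_pos: [512.2, 39.8, 50.4]
eef_rot: [-3.141, 0.0, 1.413]
wrist_force: [-0.4, 0.1, -0.4]
finger_gap: 1.1
finger_force: 0.0
clock: 3.25
eef_pos: [512.2, 39.8, 49.4]
eef_rot: [-3.142, 0.0, 1.413]
wrist_force: [-0.8, 0.2, 0.3]
finger_gap: 0.5
finger_force: 0.2
```

```bash
python3 -m creep '[[-1,[0,0,0.1],0],[-1,[0,0,0.1],0],[-1,[0,0,0.1],0]]'
python3 -c "
from cell import manip
print(manip.read_state()['wrist_force'])"
```

```text
clock: 3.55
eef_pos: [512.3, 39.8, 48.5]
eef_rot: [3.141, 0.0, 1.413]
wrist_force: [-0.4, -1.0, 1.2]
finger_gap: 0.6
finger_force: 0.5
[-0.41399713 -0.96170125  1.20525054]
```

```bash
python3 -m creep '[[-1,[0,0,0.1],0],[-1,[0,0,0.1],0],[-1,[0,0,0.1],0]]'
python3 -m creep '[[-1,[0,0,0.1],0],[-1,[0,0,0.1],0],[-1,[0,0,0.1],0]]'
python3 -m creep '[[-1,[0,0,0],0],[-1,[0,0,0],0]]'
```

```text
clock: 3.85
eef_pos: [512.3, 39.8, 47.5]
eef_rot: [3.141, -0.0, 1.413]
wrist_force: [-0.3, -0.6, 2.4]
finger_gap: 0.6
finger_force: 0.9
clock: 4.15
eef_pos: [512.3, 39.8, 46.5]
eef_rot: [3.142, -0.0, 1.413]
wrist_force: [-0.9, 0.2, 2.3]
finger_gap: 0.2
finger_force: 1.2
clock: 4.35
eef_pos: [512.2, 39.8, 46.5]
eef_rot: [3.141, -0.0, 1.413]
wrist_force: [-1.0, 0.5, 2.7]
finger_gap: 0.4
finger_force: 1.2
```

```bash
echo y40; python3 -m creep '[[-1,[0,0,-1.2],0],[-1,[-2,0,-1.2],0],[-1,[-2,0,-0.6],0],[-1,[-2,0,-0.4],0],[-1,[-2,0,-0.25],0],[-1,[-2,0,-0.25],0],[-1,[-2,0,-0.25],0]]'
echo y20; python3 -m creep '[[-1,[0,0,-1],0],[-1,[-2,0,-1],0],[-1,[-2,0,-0.4],0],[-1,[-2,0,-0.1],0],[-1,[-2,0,0],0],[-1,[-2,0,0],0],[-1,[-2,0,0],0]]'
echo y0; python3 -m creep '[[-1,[0,0,-1],0],[-1,[-2,0,-1],0],[-1,[-2,0,-0.4],0],[-1,[-2,0,-0.1],0],[-1,[-2,0,0],0],[-1,[-2,0,0],0],[-1,[-2,0,0],0]]'
```

```text
y40
clock: 5.05
eef_pos: [509.1, 20.4, 48.9]
eef_rot: [-3.141, -0.0, 1.414]
wrist_force: [0.2, -0.8, 1.8]
finger_gap: 0.5
finger_force: 0.4
y20
clock: 5.75
eef_pos: [505.9, 0.7, 49.0]
eef_rot: [-3.141, -0.0, 1.414]
wrist_force: [-0.1, 0.4, -0.8]
finger_gap: 0.6
finger_force: 0.4
y0
clock: 6.45
eef_pos: [502.8, -19.1, 49.0]
eef_rot: [-3.141, -0.0, 1.414]
wrist_force: [-0.7, 0.9, 0.8]
finger_gap: 0.4
finger_force: 0.4
```

```bash
echo y-20; python3 -m creep '[[-1,[0,0,-1],0],[-1,[-2,0,-1],0],[-1,[-2,0,-0.4],0],[-1,[-2,0,-0.1],0],[-1,[-2,0,0],0],[-1,[-2,0,0],0],[-1,[-2,0,0],0]]'
echo y-40; python3 -m creep '[[-1,[0,0,-1],0],[-1,[-2,0,-1],0],[-1,[-2,0,-0.4],0],[-1,[-2,0,-0.1],0],[-1,[-2,0,0],0],[-1,[-2,0,0],0],[-1,[-2,0,0],0]]'
echo y-60; python3 -m creep '[[-1,[0,0,-1],0],[-1,[-2,0,-1],0],[-1,[-2,0,-0.4],0],[-1,[-2,0,-0.1],0],[-1,[-2,0,0],0],[-1,[-2,0,0],0],[-1,[-2,0,0],0]]'
```

```text
y-20
clock: 7.15
eef_pos: [499.7, -39.0, 49.2]
eef_rot: [-3.141, 0.001, 1.414]
wrist_force: [-2.7, -1.7, 5.3]
finger_gap: 0.4
finger_force: 2.7
y-40
clock: 7.85
eef_pos: [496.6, -58.5, 49.1]
eef_rot: [-3.141, 0.0, 1.414]
wrist_force: [-2.9, -1.9, 4.5]
finger_gap: 0.6
finger_force: 2.3
y-60
clock: 8.55
eef_pos: [493.4, -78.3, 48.9]
eef_rot: [-3.141, -0.0, 1.414]
wrist_force: [-1.2, 0.6, 1.2]
finger_gap: 0.4
finger_force: 0.4
```

```bash
echo y-50; python3 -m creep '[[-1,[0,0,-1],0],[-1,[1,0,-1],0],[-1,[1,0,-0.4],0],[-1,[1,0,-0.1],0],[-1,[1,0,0],0],[-1,[1,0,0],0],[-1,[1,0,0],0]]'
for i in -45 ; do echo y-45; python3 -m creep '[[-1,[0,0,-1],0],[-1,[0.5,0,-1],0],[-1,[0.5,0,-0.4],0],[-1,[0.5,0,-0.1],0],[-1,[0.5,0,0],0],[-1,[0.5,0,0],0],[-1,[0.5,0,0],0]]'; done
echo y-35; python3 -m creep '[[-1,[0,0,-1],0],[-1,[1,0,-1],0],[-1,[1,0,-0.4],0],[-1,[1,0,-0.1],0],[-1,[1,0,0],0],[-1,[1,0,0],0],[-1,[1,0,0],0]]'
echo y-30; python3 -m creep '[[-1,[0,0,-1],0],[-1,[0.5,0,-1],0],[-1,[0.5,0,-0.4],0],[-1,[0.5,0,-0.1],0],[-1,[0.5,0,0],0],[-1,[0.5,0,0],0],[-1,[0.5,0,0],0]]'
echo y-25; python3 -m creep '[[-1,[0,0,-1],0],[-1,[0.5,0,-1],0],[-1,[0.5,0,-0.4],0],[-1,[0.5,0,-0.1],0],[-1,[0.5,0,0],0],[-1,[0.5,0,0],0],[-1,[0.5,0,0],0]]'
echo y-15; python3 -m creep '[[-1,[0,0,-1],0],[-1,[1,0,-1],0],[-1,[1,0,-0.4],0],[-1,[1,0,-0.1],0],[-1,[1,0,0],0],[-1,[1,0,0],0],[-1,[1,0,0],0]]'
echo y-10; python3 -m creep '[[-1,[0,0,-1],0],[-1,[0.5,0,-1],0],[-1,[0.5,0,-0.4],0],[-1,[0.5,0,-0.1],0],[-1,[0.5,0,0],0],[-1,[0.5,0,0],0],[-1,[0.5,0,0],0]]'
```

```text
y-50
clock: 9.25
eef_pos: [494.9, -68.9, 48.8]
eef_rot: [-3.141, 0.0, 1.413]
wrist_force: [-0.5, 0.1, 1.1]
finger_gap: 0.7
finger_force: 0.4
y-45
clock: 9.95
eef_pos: [495.7, -63.8, 48.9]
eef_rot: [-3.141, -0.0, 1.413]
wrist_force: [-0.8, 1.9, 4.4]
finger_gap: 0.2
finger_force: 2.0
y-35
clock: 10.65
eef_pos: [497.2, -53.7, 48.9]
eef_rot: [-3.141, -0.001, 1.413]
wrist_force: [-2.2, 3.2, 6.6]
finger_gap: 0.5
finger_force: 3.2
y-30
clock: 11.35
eef_pos: [497.9, -48.9, 48.9]
eef_rot: [-3.141, -0.0, 1.413]
wrist_force: [-3.1, 1.9, 7.7]
finger_gap: 0.5
finger_force: 3.7
y-25
clock: 12.05
eef_pos: [498.7, -44.0, 48.9]
eef_rot: [-3.141, -0.0, 1.413]
wrist_force: [-2.8, 1.6, 7.5]
finger_gap: 0.1
finger_force: 3.7
y-15
clock: 12.75
eef_pos: [500.3, -33.9, 48.8]
eef_rot: [-3.141, -0.001, 1.413]
wrist_force: [-1.4, 3.8, 7.9]
finger_gap: 0.4
finger_force: 3.8
y-10
clock: 13.45
eef_pos: [501.1, -29.2, 48.8]
eef_rot: [-3.141, -0.0, 1.413]
wrist_force: [-3.2, 2.0, 7.2]
finger_gap: 0.1
finger_force: 3.7
```

```bash
echo y-5; python3 -m creep '[[-1,[0,0,-1],0],[-1,[0.5,0,-1],0],[-1,[0.5,0,-0.4],0],[-1,[0.5,0,-0.1],0],[-1,[0.5,0,0],0],[-1,[0.5,0,0],0],[-1,[0.5,0,0],0]]'
echo y-2.5; python3 -m creep '[[-1,[0,0,-1],0],[-1,[0.25,0,-1],0],[-1,[0.25,0,-0.4],0],[-1,[0.25,0,-0.1],0],[-1,[0.25,0,0],0],[-1,[0.25,0,0],0],[-1,[0.25,0,0],0]]'
echo y-47.5; python3 -m creep '[[-1,[0,0,-1],0],[-1,[-4.5,0,-1],0],[-1,[-4.5,0,-1],0],[-1,[-4.5,0,-0.4],0],[-1,[-4.5,0,-0.1],0],[-1,[-4.5,0,0],0],[-1,[-4.5,0,0],0],[-1,[-4.5,0,0],0]]'
```

```text
y-5
clock: 14.15
eef_pos: [501.9, -24.2, 48.8]
eef_rot: [-3.141, -0.0, 1.413]
wrist_force: [-1.5, 1.9, 5.8]
finger_gap: 0.4
finger_force: 3.0
y-2.5
clock: 14.85
eef_pos: [502.3, -21.9, 48.8]
eef_rot: [-3.141, -0.0, 1.413]
wrist_force: [-2.3, 1.2, 4.1]
finger_gap: 0.7
finger_force: 1.8
y-47.5
clock: 15.65
eef_pos: [495.4, -65.9, 49.0]
eef_rot: [-3.141, -0.0, 1.414]
wrist_force: [-0.8, 0.4, 2.0]
finger_gap: 0.2
finger_force: 0.9
```

Forces are above 1.5 N per finger between world y of about -65 and -21.4 along the path, so the brace is centred at about (498.8, -43.2). The largest force I read was about 8 N. Next I'll go to the weight and look at it with the wrist camera.

```bash
python3 -m creep '[[-1,[0,0,-5],0],[-1,[0,0,-10],1],[-1,[-3,0,-15],3],[0.1,[-8,0,-17],5],[0.1,[-12,-0.3,-17],7],[0.1,[-17.2,-0.5,-17],9],[0.1,[-17.2,-0.5,-17],11],[0.1,[-17.2,-0.5,-17],13],[0.1,[-17.2,-0.5,-17],15],[0.1,[-17.2,-0.5,-17],17],[0.1,[-17.2,-0.5,-17],19],[0.1,[-17.2,-0.5,-17],20]]'
python3 -m creep '[[0.1,[0,0,0],1.7],[0.1,[0,0,0],3.4],[0.1,[0,0,0],4.7],[0.1,[0,0,0],4.7],[0.1,[0,0,0],4.7],[0.1,[0,0,0],4.7]]'
python3 - <<'E'
from h import *
p=manip.camera_params("wrist"); cv2.imwrite("pics/w2.png",manip.camera("wrist")[:,:,::-1])
s=manip.read_state();print(s["eef_pos"],s["eef_rot"],s["joints"],s["clock"],proj(p,(515,-281.8,68)))
import pickle;pickle.dump(p,open("w2.pkl","wb"))
E
```

```text
clock: 16.85
eef_pos: [463.6, -235.2, 218.9]
eef_rot: [-3.141, 0.0, -0.18]
wrist_force: [-0.1, -0.1, 1.1]
finger_gap: 52.2
finger_force: 0.0
clock: 17.45
eef_pos: [463.5, -235.4, 218.9]
eef_rot: [-3.142, 0.0, -0.581]
wrist_force: [-0.8, 0.5, -0.6]
finger_gap: 51.3
finger_force: 0.0
[ 463.48707352 -235.37813166  218.92944795] [ 3.14158655e+00  4.42451641e-05 -5.81741737e-01] [-5.40365222e-01  2.33161675e-01  1.60662734e+00 -4.42965515e-06
  1.30184810e+00  1.61217402e+00] 17.5 [291.97495126 130.30131717]
```

View pics/w2.png

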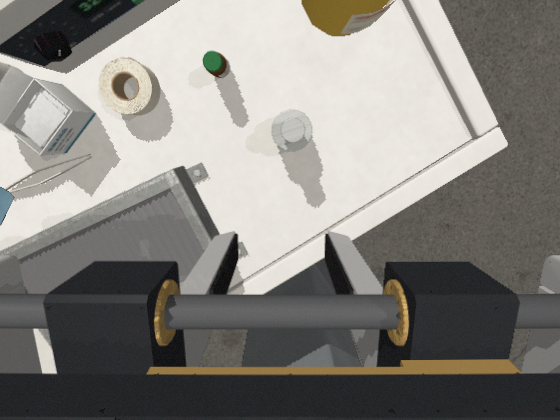

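The knob shows at about (292,128), against a prediction of (292,130). I'll enlarge it to settle the last 2 mm.

```bash
python3 - <<'E'
import cv2
im=cv2.imread("pics/w2.png"); cv2.imwrite("pics/c4.png",cv2.resize(im[100:160,262:322],None,fx=8,fy=8,interpolation=cv2.INTER_CUBIC))
E
```

```text
(no output)
```

View pics/c4.png

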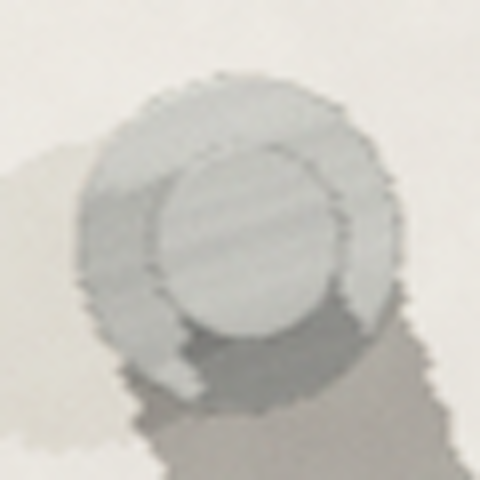

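The crop shows the knob top centred at (251,241), which is picture pixel (292.9,129.7). That is within 1 px of the prediction.

```bash
python3 - <<'E'
from h import *
import pickle
W=pickle.load(open("w2.pkl","rb"));T,S=manip.camera_params("top"),manip.camera_params("side")
t=((np.array((739,143))+.5)/3.6-.5+[210,190]); s=((np.array((216,434))+.5)/3.3-.5+[165,165])
k=tri([(T,t),(S,s),(W,(292.9,129.7)),(W,(292.9,129.7))]);print(k,atz(W,(292.9,129.7),68))
st=manip.read_state();Rt=R.from_euler("xyz",st["eef_rot"])
print(Rt.inv().apply([*k[0][:2],56.5]-st["eef_pos"]), Rt.as_matrix().round(3))
E
```

```text
(array([ 515.00591182, -282.43450283,   67.13290809]), np.float64(1.0134471185638312)) [ 514.98318285 -282.85490662   68.        ]
[ 68.90806484  11.00635814 162.42646647] [[ 0.836 -0.549 -0.   ]
 [-0.549 -0.836  0.   ]
 [-0.     0.    -1.   ]]
```

```bash
python3 - <<'E'
from h import *
T,S=manip.camera_params("top"),manip.camera_params("side")
print(tri([(T,(485,178)),(S,(287,325))]),atz(T,(441,200),0))
E
python3 -m creep '[[0.1,[3,0.5,0],0],[0.1,[6.9,1.1,2],0],[0.1,[6.9,1.1,6],0],[0.1,[6.9,1.1,8],0],[0.1,[6.9,1.1,8],0],[0.1,[6.9,1.1,8],0]]'
```

```text
(array([ 603.34881599, -400.76774978,  145.55084855]), np.float64(2.9528547601250317)) [ 587.9768506  -365.09087876    0.        ]
clock: 18.1
eef_pos: [515.2, -282.8, 139.8]
eef_rot: [-3.142, -0.001, -0.583]
wrist_force: [0.2, 0.5, 0.8]
finger_gap: 51.5
finger_force: 0.0
```

```bash
python3 -m creep '[[0.1,[0,0,3],0],[0.1,[0,0,6],0],[0.1,[0,0,7.5],0],[0.1,[0,0,8.3],0],[0.1,[0,0,8.3],0],[0.1,[0,0,8.3],0],[0.1,[0,0,8.3],0]]'
python3 -m creep '[[-0.2,[0,0,0],0],[-0.3,[0,0,0],0],[-0.4,[0,0,0],0],[-0.5,[0,0,0],0],[-1,[0,0,0],0],[-1,[0,0,0],0],[-1,[0,0,0],0],[-1,[0,0,0],0],[-1,[0,0,0],0]]' 25
```

```text
clock: 18.8
eef_pos: [515.5, -283.0, 57.3]
eef_rot: [-3.142, -0.002, -0.584]
wrist_force: [-0.0, 0.3, -0.3]
finger_gap: 51.7
finger_force: 0.0
clock: 19.7
eef_pos: [515.0, -282.6, 56.0]
eef_rot: [-3.141, -0.0, -0.584]
wrist_force: [1.2, 2.3, 2.0]
finger_gap: 23.2
finger_force: 25.0
```

```bash
python3 -m creep '[[-1,[0,0,-0.5],0],[-1,[0,0,-2],0],[-1,[0,0,-5],0],[-1,[0,0,-8],0],[-1,[0,0,-8],0],[-1,[0,0,-8],0],[-1,[0,0,-8],0]]'
python3 - <<'E'
from h import *
st=manip.read_state();Rt=R.from_euler("xyz",st["eef_rot"])
print(st["wrist_force"],st["finger_gap"],Rt.inv().apply([498.8,-43.2,st["eef_pos"][2]]-st["eef_pos"]),st["eef_pos"])
E
```

```text
clock: 20.4
eef_pos: [514.3, -282.3, 134.4]
eef_rot: [3.141, 0.002, -0.584]
wrist_force: [-0.1, 0.0, -5.1]
finger_gap: 23.0
finger_force: 25.0
[-0.12091817  0.03906345 -5.14200085] 22.97442281967676 [-144.77242618 -190.91916107    0.33463981] [ 514.29972006 -282.30050629  134.40301572]
```

```bash
python3 -m creep '[[-1,[-1,-1.3,-0.5],0],[-1,[-3,-4,-1],0],[-1,[-5,-6.6,-1],0],[-1,[-7.2,-9.5,-1],0],[-1,[-9.4,-12.3,-1],0],[-1,[-11.6,-15.2,-1],0],[-1,[-13.4,-17.6,-1],0],[-1,[-14.2,-18.6,-1],0],[-1,[-14.5,-19.1,-1],0],[-1,[-14.5,-19.1,-1],0],[-1,[-14.5,-19.1,-1],0],[-1,[-14.5,-19.1,-1],0]]'
python3 - <<'E'
from h import *
st=manip.read_state();Rt=R.from_euler("xyz",st["eef_rot"])
p=manip.camera_params("wrist"); cv2.imwrite("pics/w3.png",manip.camera("wrist")[:,:,::-1])
print(st["wrist_force"],st["finger_gap"],Rt.inv().apply([498.8,-43.2,st["eef_pos"][2]]-st["eef_pos"]),st["eef_pos"])
E
```

```text
clock: 21.6
eef_pos: [499.3, -44.2, 145.8]
eef_rot: [3.141, 0.0, -0.585]
wrist_force: [0.9, 0.2, -3.8]
finger_gap: 23.4
finger_force: 25.0
[ 0.93348949  0.18308327 -3.84960029] 23.449668038274435 [-1.00998151e+00 -5.87249698e-01  5.74342515e-05] [499.31756367 -44.24740284 145.78105067]
```

View pics/w3.png

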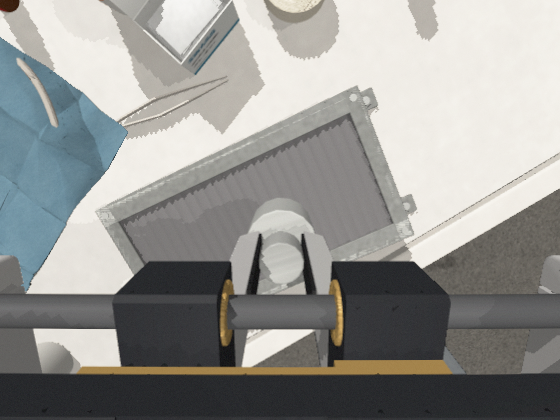

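The picture shows the weight hanging upright between the fingers over the cover, clear of the rim. I'll lower it in small steps, watching the force.

```bash
python3 -m creep '[[-1,[0,0,1.5],0],[-1,[0,0,3.5],0],[-1,[0,0,4.5],0],[-1,[0,0,5],0],[-1,[0,0,5],0],[-1,[0,0,5],0],[-1,[0,0,5],0]]'
python3 -m creep '[[-1,[0,0,0.2],0],[-1,[0,0,0.2],0],[-1,[0,0,0.2],0]]'
python3 -m creep '[[-1,[0,0,0.1],0],[-1,[0,0,0.1],0],[-1,[0,0,0.1],0]]'
```

```text
clock: 22.35
eef_pos: [499.7, -43.5, 96.6]
eef_rot: [-3.141, -0.001, -0.584]
wrist_force: [0.8, 0.8, -4.7]
finger_gap: 23.1
finger_force: 25.0
clock: 22.65
eef_pos: [499.4, -43.4, 94.1]
eef_rot: [-3.142, -0.0, -0.584]
wrist_force: [-0.9, -0.6, -3.4]
finger_gap: 23.5
finger_force: 25.0
clock: 22.95
eef_pos: [499.3, -43.4, 92.9]
eef_rot: [3.142, 0.0, -0.584]
wrist_force: [0.2, -0.2, -4.4]
finger_gap: 23.2
finger_force: 25.0
```

```bash
python3 -m creep '[[-1,[0,0,0.05],0],[-1,[0,0,0.05],0],[-1,[0,0,0.05],0]]'
python3 -m creep '[[-1,[0,0,0.04],0],[-1,[0,0,0.04],0],[-1,[0,0,0.04],0]]'
```

```text
clock: 23.25
eef_pos: [499.3, -43.4, 92.4]
eef_rot: [3.142, 0.0, -0.584]
wrist_force: [0.0, 0.6, -4.2]
finger_gap: 23.0
finger_force: 25.0
clock: 23.55
eef_pos: [499.3, -43.4, 92.1]
eef_rot: [3.142, -0.0, -0.584]
wrist_force: [-0.2, -0.6, -3.8]
finger_gap: 23.1
finger_force: 25.0
```

```bash
python3 -m creep '[[-1,[0,0,0.03],0],[-1,[0,0,0.03],0],[-1,[0,0,0.03],0]]'
python3 -m creep '[[-1,[0,0,0.03],0],[-1,[0,0,0.03],0],[-1,[0,0,0.03],0]]'
```

```text
clock: 23.85
eef_pos: [499.3, -43.4, 91.8]
eef_rot: [-3.142, -0.0, -0.584]
wrist_force: [-0.4, 0.3, -4.7]
finger_gap: 23.2
finger_force: 25.0
clock: 24.15
eef_pos: [499.4, -43.4, 91.5]
eef_rot: [-3.142, -0.0, -0.584]
wrist_force: [-0.5, 0.4, -2.4]
finger_gap: 23.4
finger_force: 25.0
```

```bash
python3 -m creep '[[-1,[0,0,0.02],0],[-1,[0,0,0.02],0],[-1,[0,0,0.02],0]]'
python3 -m creep '[[-1,[0,0,0.02],0],[-1,[0,0,0.02],0],[-1,[0,0,0.02],0]]'
```

```text
clock: 24.45
eef_pos: [499.4, -43.4, 91.3]
eef_rot: [-3.142, -0.0, -0.584]
wrist_force: [-0.3, 0.1, -1.4]
finger_gap: 22.9
finger_force: 25.0
clock: 24.75
eef_pos: [499.4, -43.4, 91.2]
eef_rot: [-3.142, -0.0, -0.584]
wrist_force: [-0.2, -0.7, 0.2]
finger_gap: 23.2
finger_force: 25.0
```

From 91.8 to 91.2 mm the cover took over the full 5 N, so the weight stands on the brace. Releasing and going straight up.

```bash
python3 -m creep '[[-0.4,[0,0,0],0],[-0.2,[0,0,0],0],[0.1,[0,0,0],0],[0.1,[0,0,0],0],[0.1,[0,0,0],0],[0.1,[0,0,0],0]]'
python3 -m creep '[[0.1,[0,0,-1],0],[0.1,[0,0,-3],0],[0.1,[0,0,-6],0],[0.1,[0,0,-10],0],[0.1,[-4,0,-13],0],[0.1,[-8,0,-13],0],[0.1,[-10,0,-13],0],[0.1,[-10,0,-13],0],[0.1,[-10,0,-13],0]]'
python3 - <<'E'
from h import *
T,S=manip.camera_params("top"),manip.camera_params("side")
p=manip.camera_params("wrist"); w=manip.camera("wrist"); s=manip.camera("side")
X=(499.4,-43.4,36+68); u=proj(p,X);v=proj(S,X); print(u,v,manip.read_state()["eef_pos"])
cut=lambda im,c,h:cv2.resize(im[max(0,int(c[1])-h):int(c[1])+h,max(0,int(c[0])-h):int(c[0])+h],(390,390),interpolation=cv2.INTER_CUBIC)
cv2.imwrite("pics/f.png",np.hstack([cut(w,u,75),cut(s,v,55)])[:,:,::-1])
E
```

```text
clock: 25.35
eef_pos: [499.3, -43.4, 91.0]
eef_rot: [-3.142, 0.0, -0.584]
wrist_force: [0.8, -0.8, 0.1]
finger_gap: 51.9
finger_force: 0.0
clock: 26.25
eef_pos: [416.3, 11.7, 221.8]
eef_rot: [-3.141, -0.001, -0.584]
wrist_force: [0.6, 0.8, 1.1]
finger_gap: 51.7
finger_force: 0.0
[281.27947794  92.26644191] [229.51408918 191.56708784] [416.50783761  11.37789463 221.23989187]
```

View pics/f.png

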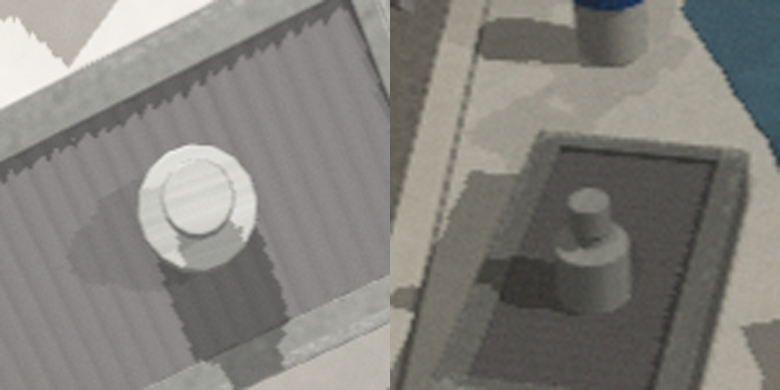

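The weight stands upright on the cover near (195,205) in the left crop and (592,255) in the right one, with no sign of sinking. The gripper is clear of it, so I'm handing in.

```bash
python3 -c "
from cell import manip
print(manip.sign_off())"
```

```text
the job is handed in; nothing more can be done
None
```

The check weight stands upright on the cover at about (499, -43) mm, right over the brace I felt by pressing at about 8 N at most; it is released, the cup, vial and tape roll were not touched, and the job was handed in at about 26 s.

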